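# Draw a crate board tight with its cam lock

## Task

Slide the loose crate board along its guide rails until its ball-headed stud has gone through the notch into the mouth of the open cam lock and the board just meets the black rubber seal. Then turn the orange cam handle clockwise until the cam draws the joint tight: the seal firmly nipped, but never crushed by forcing the board or the cam. Let go of everything, and leave the other things on the bench where they are.

Things in the scene. Friction and masses are not known exactly. Their poses are not given: they have to be found in the camera images.
- base: Grey-faced crate floor board fixed to the bench, 160 (x) by 345 (y) by 12 mm, from y = -150 to +195 mm; origin on its underside at bench height. The loose board slides along y between two aluminium rails (inner faces at x = +-62.5 mm, tops 28 mm above the bench) on the +y side; the cam lock is on the -y side.
- notch (a point): In the upright end plate of the base (y -8 to 0, 120 mm wide, top 48 mm above the bench): this point is on its +y face, in the middle of a 26 mm wide notch open at the top, 29 mm above the bench (the stud's height). The cam's axis lies 48 mm to -y of it.
- seal: Black rubber seal: two pads (36 wide, 26 high, 6 mm thick) on the +y face of the end plate, either side of the notch. Origin on that face midway between them; free faces 6 mm to +y. Axes as the base. Gives about 1 mm per 15 N (both pads together), crushed beyond 50 N. A tight joint presses it with 10 to 35 N; 20 N is ideal.
- board: Loose plywood crate end board, about 0.45 kg, 120 (x) by 100 (y) by 12 mm, with an upright flange (14 mm thick, 36 high) along its -y edge. Origin at the centre of its underside, 12 mm above the bench; axes nearly as the base. The flange's -y face, 50 mm from the origin, meets the seal when the origin is at y = 56 mm of the base.
- stud_root (a point): Where the brass stud leaves the flange's -y face, 17 mm above the board's underside. The stud is 7 mm thick and points to -y; its ball head, 18 mm across, has its centre 34 to 40.5 mm from here, differently each time (screwed in by hand).
- cam (a joint): Cam angle (rad), clockwise from above positive, -0.2 to 2.8. Starts near 0: mouth towards the board (+y), handle along base x. From about 0.6 its wall passes behind the ball and draws it in about 6 mm per rad; tight anywhere from 1.1 to 2.7. Turns with 0.16 N m when free; 20 N on the seal adds 0.2 to 0.5 N m (rail friction varies). Stays where left.
- cam_grip (a point): On the cam's vertical axis, 72 mm above the bench. The cam is an aluminium drum 72 mm across, rim 42 mm above the bench, open on top, with an orange handle bar across it: 70 mm long, 12 mm thick, from 42 to 86 mm above the bench. At joint angle 0 the bar lies along the base's x axis; it turns with the cam.
- board_grip (a point): Grip point of the board: a dark wooden block 50 (x) by 20 (y) mm, whose top lies 62 mm above the board's underside; this point is on its middle, 17 mm under its top, and 20 mm to +y of the board's origin.
- bin_a: Clear plastic bin with steel parts, 160 by 105 by 60 mm, left of the work; leave alone.
- bin_b: Clear plastic bin with brass parts, 160 by 105 by 60 mm, right of the work; leave alone.
- driver: Screwdriver lying on the bench; leave alone.
- jar: Glass jar with a blue cap, 56 mm across, 75 mm high; leave alone.
- spare_cam: Spare cam, 48 mm across and 30 mm high, standing on the -y end of the base; leave alone.
- stud_rack: Wooden block 90 by 45 mm with three spare ball studs, 63 mm high; leave alone.
- tape_roll: Roll of blue tape, 72 mm across, 30 mm high, lying flat; leave alone.
Things that resemble listed ones, but are neither listed nor needed, are in the scene too. What is shaped like the board but purple or red is not meant.

How it is judged:
On the way, in this order (a step that is already met when the one before it is completed fails the run):
1. the board has been slid home, its flange within 4 mm of the seal or touching it, while the cam is still open (y of board in the frame of base below 0.06 m and value of joint cam below 0.5 rad), for 0.2 s.
2. the cam has been turned behind the ball head (value of joint cam above 0.85 rad), for 0.1 s.
At the end, for the whole second after the job is handed in: The board is held against the seal by the cam alone, pressing it with 10 to 35 N, square and flat (within 0.05 rad), the cam turned beyond 0.85 rad, everything at rest (contact force between board and seal between 10 and 35 N and value of joint cam above 0.85 rad and y of board in the frame of base below 0.0575 m and angle between the y axis of board and the y axis of base, either way round below 0.05 rad and angle between board's own z axis and vertical below 0.05 rad and linear speed of board below 0.01 m/s and velocity of joint cam between -0.05 and 0.05 rad/s); the robot touches nothing.
It fails at once if the seal is crushed (pressed with more than 50 N) (contact force between board and seal above 50 N).
It fails at once if a bystander is moved by more than 30 mm (distance of any of bin_a, bin_b, driver, jar, spare_cam, stud_rack, tape_roll from where it was at the start of the episode above 0.03 m).
It also fails if it takes over 72 s, if anything falls off the work surface, if the arm or the gripper's body presses on something with over 40 N, if the wrist force passes 120 N, or if a joint passes its speed limit or range.

## Robot

A 7-joint arm with a two-finger parallel gripper is mounted at the origin on the work surface. World frame = base frame: x ahead of the robot, y to its left, z up, the work surface at z = 0. Lengths are in m, angles in rad, forces in N, time in s.
With the tool pointing down it reaches from about 0.4 to 0.85 m from the base axis. Payload 4.4 kg.
Tool frame: the origin (TCP) lies between the finger pads; the fingertips stand 8 mm ahead of it and the grasp point (between the pads) lies 11 mm behind it; z points along the fingers, y is the line along which they close (so a half turn about z gives the same grasp; the last joint's range is limited). The gripper opens to 94 mm and grips with 3 to 60 N. Pads are 16 mm wide; open, the fingers measure 119 mm over their backs; the gripper's body (75 mm by 177 mm) begins 78 mm behind the grasp point.
Start: joints at [-1.379, 0.628, 0.038, 1.517, -0.027, 0.996, -0.02], TCP at [0.166, 0.629, 0.213] pointing down, gripper open.
Joint ranges: [-3.06, 3.06], [-0.37, 2.12], [-1.25, 1.32], [0.18, 2.47], [-1.1, 4.24], [0.23, 1.98], [-2.94, 2.94]. Speed limits (rad/s): [2.57, 2.57, 3.14, 3.14, 3.14, 3.14, 3.14].

## Interface

Orientations are given as a rotation vector (axis times angle).
In Python, from bench import manip gives the robot as it stands. The module is installed in compiled form; this text tells all that it offers.
- The arm moves only by the shell command python3 -m crank 'ROWS' [FORCE]. ROWS is JSON, a list of rows, each an object of numbers: "jaw": the closure in counts, from 0 (fully open) to 255 (shut); "dx", "dy", "dz": the shift along the tool's x, y, z as a fraction of full scale; "yaw": the turn about the tool's z as a fraction of full scale. In form: [{"jaw": .., "dx": .., "dy": .., "dz": .., "yaw": ..}, ...]. A call has 1 to 12 rows; each row is the pose to reach, as a shift and turn from the pose commanded when the call began, along the tool's axes at that moment; what a row does not reach only later rows make up. Full scale, the value 1, is 15 cm for a shift and pi/4 rad for a turn. A row lasts 1/8 s, in which the tool goes at most 62.5 mm and 10.7 degrees, less where a joint would pass 70% of its speed; a pose out of reach is approached as far as the arm can. A call with a number of a shift or a turn outside -1 to 1 is refused whole. A call with a gripper value outside its range is refused whole. The fingers move at their own pace and stop on an object; FORCE is the grip in N (left out, the last holds). Time passes only in rows, so rows that repeat a pose let the fingers close. It gives the time, the measured TCP pose, the force, the opening and the grip force at its end, in the units of the state.
- manip.sense(): the state, without advancing time (a new reading comes with each control period).
- manip.get_image(name): name is "scene" or "top" or "wrist"; returns a dict with "image" (420x560x3 uint8, red, green, blue), "z_map" (420x560 float32, m along the optical axis (not along the pixel's ray), 0 where there is no reading), "fovy" (degrees; the focal length in pixels is half the picture's height over the tangent of half this angle, whatever the lens; pixels are square), "cx", "cy" (the principal point, pixels), "k1" (the pictures are not rectified: a ray, as slopes to the right and down, at radius r is drawn at 1 + k1 r^2 times it, then the intrinsics apply), "extrinsics" (4x4, takes a point from camera to world coordinates); the wrist camera has in their place "mount" (4x4, takes a point from camera to tool coordinates, whose origin is the TCP and whose axes are the flange's). Camera axes: x right, y down, z forward; pixel columns grow to the right and rows downward; lengths in m; the calibration is good to about 2 mm. A picture is of the moment at which its call begins: read the wrist's pose just before it.
- manip.hand_in(): hands the job in; it is judged then, once.
The state is a dict: "clock": time; "qpos": joint angles; "joint_velocities": joint speeds; "effort": joint torques, N m; "tool_pos": TCP position; "tool_rot": TCP orientation; "ft_force": force on the tool from outside, world axes, zero at the start; "moment": the same for the moment, N m; "gripper_width": opening from 0.0 (shut) to 1.0 (fully open); "gripper_force": force on a finger pad.
Only numpy, scipy, OpenCV 4.12 (cv2) and the standard library are available. Lean on these libraries where they do the work, as an engineer would, in place of code of your own. Each camera call takes 0.05 s, during which the arm holds its last target. There are 200 camera calls.

## Working session

There is one attempt and no reset: what is moved stays moved. The work goes in short steps, Python scripts to look and compute and a shell command to move; the robot and the scene stay as the last step left them, time stands still between calls to the robot, and variables do not carry over. Pictures are saved under pics/ and viewed, at most 10 in all, crops included, and the job is handed in when it is done.

```bash
mkdir -p pics; cat > h.py <<'E'
import numpy as np, cv2
from bench import manip
from scipy.spatial.transform import Rotation as R
def cam(name):
    s=manip.sense(); d=manip.get_image(name)
    if 'extrinsics' in d: T=np.array(d['extrinsics'])
    else:
        W=np.eye(4); W[:3,:3]=R.from_rotvec(s['tool_rot']).as_matrix(); W[:3,3]=s['tool_pos']; T=W@np.array(d['mount'])
    h,w=d['z_map'].shape; f=h/2/np.tan(np.radians(d['fovy'])/2)
    K=np.array([[f,0,d['cx']],[0,f,d['cy']],[0,0,1]])
    v,u=np.mgrid[:h,:w].astype(float)
    p=cv2.undistortPoints(np.stack([u.ravel(),v.ravel()],1)[:,None],K,np.array([d['k1'],0,0,0.]))[:,0]
    z=d['z_map'].ravel(); P=np.c_[p*z[:,None],z]@T[:3,:3].T+T[:3,3]
    P[z==0]=np.nan
    return d['image'],P.reshape(h,w,3)
def save(n,im): cv2.imwrite('pics/'+n,im[:,:,::-1])
E
python3 - <<'E'
from h import *
for n in('top','scene'):
    im,P=cam(n); save(n+'0.png',im); np.savez(n+'0.npz',im=im,P=P)
a=cv2.imread('pics/top0.png');b=cv2.imread('pics/scene0.png')
print(manip.sense())
E
```

```text
{'clock': 0.1, 'qpos': array([-1.37884468,  0.6292397 ,  0.03845029,  1.51824524, -0.02699189,
        0.99630207, -0.02000178]), 'joint_velocities': array([ 1.35109928e-03, -1.17261117e-03, -8.55125558e-04, -5.94439221e-04,
       -1.94865601e-04,  9.36432689e-04, -4.95722133e-05]), 'effort': array([ 3.24502282e-03, -5.50790155e+01,  1.14781290e+00, -1.87114853e+01,
       -5.20310202e-02,  1.92144985e-02,  8.45527825e-05]), 'tool_pos': array([0.16551828, 0.62797632, 0.21266249]), 'tool_rot': array([-4.03733023e-01, -3.11534970e+00,  2.61594228e-03]), 'ft_force': array([0.37105578, 0.15841485, 0.52148656]), 'moment': array([ 0.00172536, -0.01742427,  0.02675969]), 'gripper_force': 0.0, 'gripper_width': 1.0007351576521566}
```

View pics/top0.png

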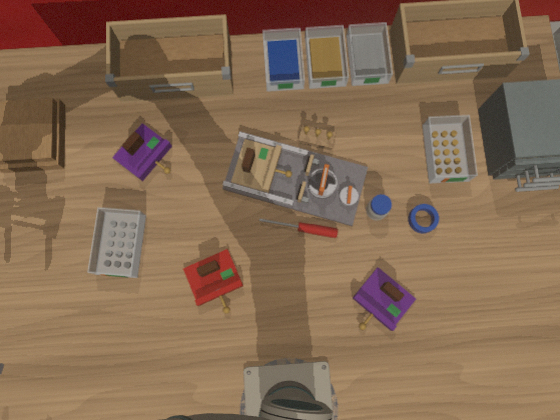

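View pics/scene0.png

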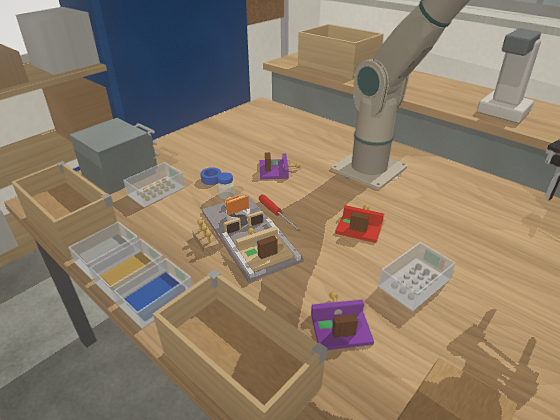

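Top view: the assembly is at about (295,178), with the plywood board at (258,163), its block at (249,160), the cam handle at (324,180) and the spare cam at (349,196). Things that could be mistaken for the board are purple (143,152), red (213,276) and purple (385,298), all rejected by colour. The spare cam at (349,196) could be taken for the cam; it is smaller and at the far end of the base. Next is a close crop and fit.

```bash
python3 - <<'E'
from h import *
D=np.load('top0.npz');im,P=D['im'],D['P']
c=im[120:235,210:380]; save('crop1.png',cv2.resize(c,None,fx=4.6,fy=4.6,interpolation=cv2.INTER_CUBIC))
for n,(u,v) in dict(block=(249,160),cam=(324,180),spare=(349,196),jar=(381,204),cornA=(240,134),cornB=(366,158),cornC=(354,222),cornD=(226,195)).items(): print(n,P[v,u].round(4))
hsv=cv2.cvtColor(im,cv2.COLOR_RGB2HSV)
sub=np.zeros(im.shape[:2],bool); sub[120:235,210:380]=1
def rep(n,m):
    Q=P[m&sub]; Q=Q[~np.isnan(Q[:,0])]
    r=cv2.minAreaRect((Q[:,:2]*1000).astype(np.float32)); print(n,len(Q),'med',np.median(Q,0).round(4),'rect',r)
Z=P[...,2]
o=(hsv[...,0]<14)&(hsv[...,1]>180)&(hsv[...,2]>150)&(Z>.07); rep('handle',o)
d=(hsv[...,2]<110)&(Z>.062)&(Z<.085); d[:,280:]=0; rep('block',d)
for lo,hi in((.05,.062),(.04,.052)): rep('z%g'%lo,(Z>lo)&(Z<hi))
E
```

```text
block [0.5969 0.0566 0.0799]
cam [ 0.5321 -0.1227  0.0848]
spare [ 0.4977 -0.186   0.0423]
jar [ 0.4648 -0.2562  0.0764]
cornA [0.6849 0.0778 0.0279]
cornB [ 0.6058 -0.2469  0.0009]
cornC [ 0.4385 -0.1988 -0.0008]
cornD [0.5313 0.1241 0.0019]
handle 0 med [nan nan nan] rect ((0.0, 0.0), (0.0, 0.0), 0.0)
block 157 med [0.6044 0.0602 0.0738] rect ((605.4395751953125, 60.27204513549805), (19.251224517822266, 50.227962493896484), 70.79546356201172)
z0.05 202 med [ 0.5907 -0.0725  0.0526] rect ((578.7445068359375, -110.21284484863281), (360.659912109375, 186.541259765625), 70.49950408935547)
z0.04 724 med [ 0.5428 -0.0788  0.0457] rect ((523.795654296875, -96.31201171875), (334.3272705078125, 184.42469787597656), 40.37569808959961)
  return _methods._mean(a, axis=axis, dtype=dtype,
  ret = um.true_divide(
```

View pics/crop1.png

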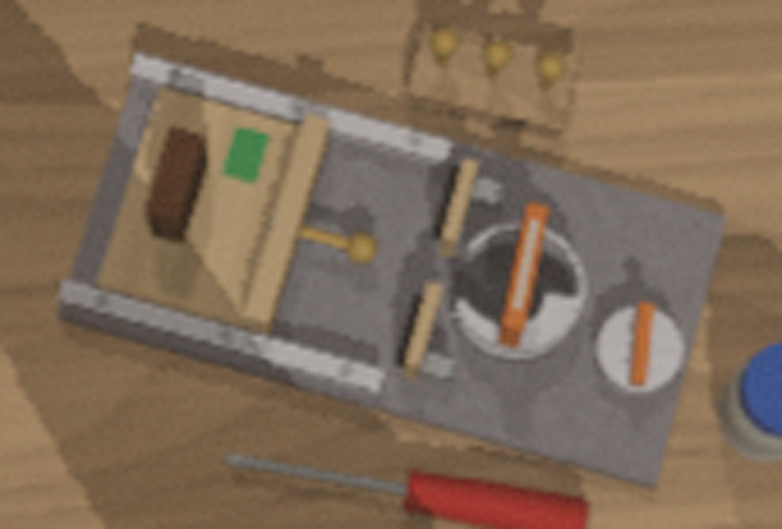

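The crop confirms it: the plywood board with block (178,183) and stud ball (360,247) faces the open cam with orange bar (525,275). The spare cam is at (640,345).

```bash
python3 - <<'E'
from h import *
D=np.load('top0.npz');im,P=D['im'],D['P']
Z=P[...,2]; sub=np.zeros(Z.shape,bool); sub[120:235,215:372]=1
fl=lambda m:P[m&sub][:,:2]
near=lambda c,r:np.hypot(P[...,0]-c[0],P[...,1]-c[1])<r
def rect(n,m):
    Q=(fl(m)*1000).astype(np.float32); r=cv2.minAreaRect(Q); print(n,len(Q),r); return r
h=rect('handle',(Z>.079)&(Z<.095)&near((.532,-.1227),.05))
rect('block',(Z>.066)&(Z<.09)&near((.6,.06),.045))
b=rect('floor',(Z>.008)&(Z<.016)&~(near((.464,-.256),.05)))
rect('rails',(Z>.024)&(Z<.032)&(P[...,1]>-.06)&near((.6,.04),.14))
rect('flange',(Z>.044)&(Z<.053)&near((.59,.02),.075)&(P[...,1]<.05)&(P[...,1]>-.04))
rect('plate',(Z>.044)&(Z<.054)&(P[...,1]<-.045)&near((.56,-.07),.07))
hsv=cv2.cvtColor(im,cv2.COLOR_RGB2HSV)
print('ball',P[120+int(247/4.6),210+int(360/4.6)])
E
```

```text
handle 138 ((538.2359008789062, -121.40478515625), (11.63511848449707, 70.44705200195312), 74.11083221435547)
block 164 ((605.6524658203125, 61.01091003417969), (20.357383728027344, 50.24128341674805), 70.0257339477539)
floor 3797 ((564.4896850585938, -50.62535095214844), (385.0641784667969, 298.0973815917969), 85.95978546142578)
rails 1331 ((588.2916259765625, 14.595314025878906), (194.08709716796875, 150.20748901367188), 69.97639465332031)
flange 234 ((592.2427368164062, 23.989643096923828), (60.83339309692383, 120.30123138427734), 69.72846984863281)
plate 149 ((551.4369506835938, -91.51481628417969), (55.114681243896484, 118.5391845703125), 79.14143371582031)
ball [ 0.56917369 -0.03846036  0.03687926]
```

```bash
for i in 1 2 3; do :; done
python3 -m crank '[{"jaw":110,"dx":-0.9,"dy":-0.69,"dz":0,"yaw":0},{"jaw":110,"dx":-0.9,"dy":-0.69,"dz":0,"yaw":0},{"jaw":110,"dx":-0.9,"dy":-0.69,"dz":0,"yaw":0},{"jaw":110,"dx":-0.9,"dy":-0.69,"dz":0,"yaw":0}]' 30
python3 -m crank '[{"jaw":110,"dx":-0.9,"dy":-0.69,"dz":0,"yaw":0},{"jaw":110,"dx":-0.9,"dy":-0.69,"dz":0,"yaw":0},{"jaw":110,"dx":-0.9,"dy":-0.69,"dz":0,"yaw":0},{"jaw":110,"dx":-0.9,"dy":-0.69,"dz":0,"yaw":0}]'
python3 -m crank '[{"jaw":110,"dx":-0.9,"dy":-0.69,"dz":0,"yaw":0},{"jaw":110,"dx":-0.9,"dy":-0.69,"dz":0,"yaw":0},{"jaw":110,"dx":-0.9,"dy":-0.69,"dz":0,"yaw":0},{"jaw":110,"dx":-0.9,"dy":-0.69,"dz":0,"yaw":0}]'
python3 -m crank '[{"jaw":110,"dx":-0.9,"dy":-0.69,"dz":0,"yaw":0.1},{"jaw":110,"dx":-0.9,"dy":-0.69,"dz":0,"yaw":0.1},{"jaw":110,"dx":-0.9,"dy":-0.69,"dz":0,"yaw":0.1},{"jaw":110,"dx":-0.9,"dy":-0.69,"dz":0,"yaw":0.1},{"jaw":110,"dx":-0.9,"dy":-0.69,"dz":0,"yaw":0.1},{"jaw":110,"dx":-0.9,"dy":-0.69,"dz":0,"yaw":0.1}]'
cat > m.py <<'E'
from h import *
import sys
s=manip.sense(); M=R.from_rotvec(s['tool_rot']).as_matrix()
t=np.array([float(a) for a in sys.argv[1:4]]); ang=float(sys.argv[4])
d=M.T@(t-s['tool_pos'])/.15
a=np.degrees(np.arctan2(M[1,1],M[0,1])); dy=(a-ang+90)%180-90
print('frac',d.round(4),'yaw',round(np.radians(dy)/(np.pi/4),3),'toolyang',a.round(2),'tz',M[:,2].round(4),'pos',s['tool_pos'].round(4),'q',s['qpos'].round(2),'clk',s['clock'],'w',round(s['gripper_width']*94,1))
E
python3 m.py .6056 .061 .046 70
```

```text
clock: 0.6
tool_pos: [0.2732, 0.4903, 0.2135]
tool_rot: [0.414, 3.113, -0.004]
ft_force: [0.3, 0.6, -0.4]
gripper_width: 0.611
gripper_force: 0.0
clock: 1.1
tool_pos: [0.3761, 0.3571, 0.2134]
tool_rot: [0.413, 3.114, -0.002]
ft_force: [-0.3, 0.7, 0.3]
gripper_width: 0.569
gripper_force: 0.0
clock: 1.6
tool_pos: [0.4799, 0.2236, 0.2133]
tool_rot: [0.41, 3.114, -0.001]
ft_force: [0.1, 1.0, -0.2]
gripper_width: 0.568
gripper_force: 0.0
clock: 2.35
tool_pos: [0.5812, 0.0937, 0.2133]
tool_rot: [-0.519, -3.097, -0.002]
ft_force: [-0.4, 0.9, -0.2]
gripper_width: 0.566
gripper_force: 0.0
frac [-0.2261 -0.1544  1.1151] yaw 0.021 toolyang 70.97 tz [-9.0e-04  1.4e-03 -1.0e+00] pos [0.5812 0.0937 0.2133] q [-0.26  0.54  0.09  1.7  -0.06  0.91  1.09] clk 2.35 w 53.2
```

```bash

python3 -m crank '[{"jaw":110,"dx":-0.226,"dy":-0.154,"dz":0.2,"yaw":0.02},{"jaw":110,"dx":-0.226,"dy":-0.154,"dz":0.2,"yaw":0.02},{"jaw":110,"dx":-0.226,"dy":-0.154,"dz":0.2,"yaw":0.02},{"jaw":110,"dx":-0.226,"dy":-0.154,"dz":0.2,"yaw":0.02}]'
python3 - <<'E'
from h import *
im,P=cam('wrist'); save('w1.png',im); np.savez('w1.npz',im=im,P=P)
Z=P[...,2]
m=(Z>.066)&(Z<.08)&(np.hypot(P[...,0]-.605,P[...,1]-.061)<.04)
print(m.sum(), cv2.minAreaRect((P[m][:,:2]*1000).astype(np.float32)))
E
python3 m.py .6056 .061 .046 70
```

```text
clock: 2.85
tool_pos: [0.6065, 0.0595, 0.1842]
tool_rot: [0.546, 3.093, 0.002]
ft_force: [0.3, 0.2, -0.0]
gripper_width: 0.569
gripper_force: 0.0
1494 ((604.556640625, 59.52367401123047), (19.573333740234375, 49.80413818359375), 69.56725311279297)
frac [0.0106 0.0084 0.9213] yaw -0.001 toolyang 69.95 tz [ 8.e-04  9.e-04 -1.e+00] pos [0.6065 0.0591 0.1842] q [-0.2   0.6   0.09  1.67 -0.07  0.87  1.14] clk 2.9 w 53.4
```

View pics/w1.png

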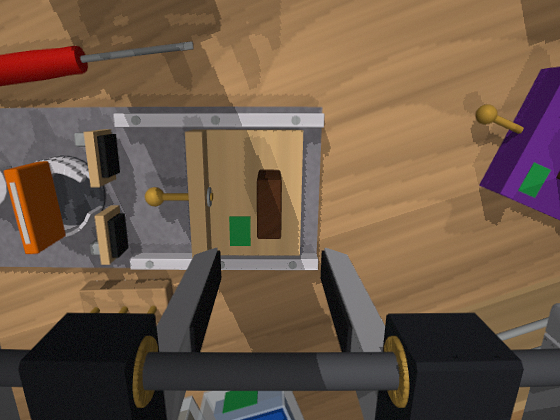

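The wrist view shows the block (268,203), the ball (153,197) and the seal pads (108,157) and (118,233). The jaws line up across the block's thin side, so I'll descend.

```bash

python3 -m crank '[{"jaw":110,"dx":0.01,"dy":0.005,"dz":0.3,"yaw":0},{"jaw":110,"dx":0.01,"dy":0.005,"dz":0.6,"yaw":0},{"jaw":110,"dx":0.01,"dy":0.005,"dz":0.92,"yaw":0},{"jaw":110,"dx":0.01,"dy":0.005,"dz":0.92,"yaw":0},{"jaw":200,"dx":0.01,"dy":0.005,"dz":0.92,"yaw":0},{"jaw":255,"dx":0.01,"dy":0.005,"dz":0.92,"yaw":0},{"jaw":255,"dx":0.01,"dy":0.005,"dz":0.92,"yaw":0},{"jaw":255,"dx":0.01,"dy":0.005,"dz":0.92,"yaw":0},{"jaw":255,"dx":0.01,"dy":0.005,"dz":0.92,"yaw":0}]' 25
python3 - <<'E'
from h import *
D=np.load('w1.npz');im,P=D['im'],D['P'];Z=P[...,2]
a=np.radians(69.8); ey=np.array([np.cos(a),np.sin(a)]); ex=np.array([ey[1],-ey[0]])
q=P[...,:2]@np.stack([ex,ey],1); b=np.array([.6046,.0595])@np.stack([ex,ey],1); q=q-b  # rel block
X,Y=q[...,0],q[...,1]
def st(n,m): print(n,m.sum(),'x',np.percentile(X[m],[1,50,99]).round(4),'y',np.percentile(Y[m],[1,50,99]).round(4),'z',np.percentile(Z[m],[50,99]).round(4))
st('flange',(abs(X)<.05)&(Z>.044)&(Z<.052)&(Y>-.09)&(Y<-.045))
st('ball',(abs(X)<.013)&(Z>.03)&(Y>-.14)&(Y<-.09))
st('plate',(abs(X)<.06)&(Z>.044)&(Z<.052)&(Y>-.17)&(Y<-.13))
dark=(im.max(2)<60)
st('sealtop',(abs(X)<.06)&(Z>.02)&dark&(Z<.046)&(Y>-.17)&(Y<-.11))
st('handle',(Z>.08)&(Z<.095)&(Y<-.14)&(Y>-.23)&(abs(X)<.05))
E
python3 m.py .6056 .061 .046 70
```

```text
clock: 4.03
tool_pos: [0.6061, 0.0586, 0.0467]
tool_rot: [0.55, 3.092, 0.001]
ft_force: [-1.4, -0.8, 6.8]
gripper_width: 0.209
gripper_force: 25.0
flange 1821 x [-0.0492 -0.0041  0.0468] y [-0.0703 -0.0631 -0.0562] z [0.0474 0.0491]
ball 315 x [-0.0081 -0.0008  0.0075] y [-0.1131 -0.1032 -0.0906] z [0.0341 0.0378]
plate 1104 x [-0.0592 -0.0194  0.0588] y [-0.1554 -0.1506 -0.1466] z [0.0472 0.0489]
sealtop 1358 x [-0.0557 -0.0214  0.0553] y [-0.1477 -0.1418 -0.1405] z [0.0375 0.0428]
handle 1518 x [-0.0343 -0.0025  0.0333] y [-0.202  -0.1931 -0.1872] z [0.085  0.0871]
frac [0.0088 0.0135 0.0044] yaw -0.004 toolyang 69.82 tz [ 1.5e-03  1.0e-04 -1.0e+00] pos [0.6061 0.0586 0.0467] q [-0.18  0.79  0.07  1.77 -0.09  0.59  1.15] clk 4.025 w 19.7
```

```bash

python3 -m crank '[{"jaw":255,"dx":0,"dy":-0.08,"dz":0,"yaw":0},{"jaw":255,"dx":0,"dy":-0.16,"dz":0,"yaw":0},{"jaw":255,"dx":0,"dy":-0.24,"dz":0,"yaw":0},{"jaw":255,"dx":0,"dy":-0.32,"dz":0,"yaw":0},{"jaw":255,"dx":0,"dy":-0.38,"dz":0,"yaw":0},{"jaw":255,"dx":0,"dy":-0.42,"dz":0,"yaw":0},{"jaw":255,"dx":0,"dy":-0.42,"dz":0,"yaw":0},{"jaw":255,"dx":0,"dy":-0.42,"dz":0,"yaw":0}]' 25
cat > g.py <<'E'
from h import *
im,P=cam('wrist'); np.savez('w2.npz',im=im,P=P);save('w2.png',im);Z=P[...,2]
s=manip.sense(); p=s['tool_pos'][:2]
a=np.radians(69.8); ey=np.array([np.cos(a),np.sin(a)]); ex=np.array([ey[1],-ey[0]])
q=P[...,:2]@np.stack([ex,ey],1)-np.array([.6046,.0595])@np.stack([ex,ey],1)
X,Y=q[...,0],q[...,1]
def st(n,m):
    if m.sum(): print(n,m.sum(),'y',np.percentile(Y[m],[1,50,99]).round(4),'x',np.percentile(X[m],[1,99]).round(4))
st('plate',(abs(X)<.06)&(Z>.044)&(Z<.052)&(Y>-.16)&(Y<-.143))
st('flange',(abs(X)<.05)&(Z>.044)&(Z<.052)&(Y>-.143)&(Y<-.1))
st('ball',(abs(X)<.013)&(Z>.03)&(Z<.042)&(Y>-.20)&(Y<-.156))
print('ft',s['ft_force'].round(2),'along y',(s['ft_force'][:2]@ey).round(2),s['clock'],s['tool_pos'].round(4))
E
python3 g.py
```

```text
clock: 5.03
tool_pos: [0.5855, 0.0008, 0.0467]
tool_rot: [0.549, 3.09, 0.003]
ft_force: [2.2, 1.6, 5.7]
gripper_width: 0.21
gripper_force: 25.0
plate 2971 y [-0.1556 -0.1507 -0.1469] x [-0.0594  0.0482]
flange 4187 y [-0.1314 -0.1241 -0.1173] x [-0.0494  0.0251]
ball 796 y [-0.1743 -0.1643 -0.1565] x [-0.0074  0.0129]
ft [0.95 2.8  6.05] along y 2.96 5.075 [0.5856 0.0007 0.0467]
```

```bash

python3 -m crank '[{"jaw":255,"dx":0,"dy":-0.03,"dz":0,"yaw":0},{"jaw":255,"dx":0,"dy":-0.045,"dz":0,"yaw":0},{"jaw":255,"dx":0,"dy":-0.045,"dz":0,"yaw":0},{"jaw":255,"dx":0,"dy":-0.045,"dz":0,"yaw":0}]'
python3 g.py
python3 -m crank '[{"jaw":255,"dx":0,"dy":-0.0067,"dz":0,"yaw":0},{"jaw":255,"dx":0,"dy":-0.0067,"dz":0,"yaw":0}]'
python3 g.py
```

```text
clock: 5.58
tool_pos: [0.5836, -0.0046, 0.0468]
tool_rot: [0.548, 3.09, 0.005]
ft_force: [1.7, 4.9, 5.4]
gripper_width: 0.211
gripper_force: 25.0
plate 2727 y [-0.1556 -0.151  -0.147 ] x [-0.0594  0.0445]
flange 4195 y [-0.1371 -0.1297 -0.1229] x [-0.0494  0.0251]
ball 894 y [-0.1802 -0.1689 -0.1565] x [-0.0072  0.0129]
ft [2.54 4.63 6.52] along y 5.23 5.625 [ 0.5836 -0.0046  0.0468]
clock: 5.88
tool_pos: [0.5834, -0.005, 0.0468]
tool_rot: [0.547, 3.09, 0.006]
ft_force: [2.8, 5.1, 6.2]
gripper_width: 0.214
gripper_force: 25.0
plate 2722 y [-0.1556 -0.151  -0.147 ] x [-0.0596  0.044 ]
flange 4186 y [-0.1376 -0.1302 -0.1235] x [-0.0494  0.0251]
ball 909 y [-0.1797 -0.1693 -0.1563] x [-0.0072  0.0129]
ft [1.81 4.95 5.73] along y 5.27 5.925 [ 0.5834 -0.005   0.0468]
```

```bash

python3 -m crank '[{"jaw":255,"dx":0,"dy":-0.0067,"dz":0,"yaw":0},{"jaw":255,"dx":0,"dy":-0.0133,"dz":0,"yaw":0},{"jaw":255,"dx":0,"dy":-0.0133,"dz":0,"yaw":0}]'
python3 g.py
python3 -m crank '[{"jaw":255,"dx":0,"dy":-0.0067,"dz":0,"yaw":0},{"jaw":255,"dx":0,"dy":-0.0067,"dz":0,"yaw":0}]'
python3 g.py
```

```text
clock: 6.3
tool_pos: [0.5827, -0.007, 0.0468]
tool_rot: [0.547, 3.09, 0.006]
ft_force: [1.1, 5.0, 5.7]
gripper_width: 0.205
gripper_force: 25.0
plate 2593 y [-0.1555 -0.1509 -0.1471] x [-0.0595  0.0411]
flange 4200 y [-0.1397 -0.1323 -0.1255] x [-0.0493  0.0251]
ball 961 y [-0.1824 -0.171  -0.1565] x [-0.0073  0.0128]
ft [2.53 5.19 5.87] along y 5.74 6.35 [ 0.5827 -0.007   0.0468]
clock: 6.6
tool_pos: [0.5824, -0.0078, 0.0468]
tool_rot: [0.547, 3.09, 0.006]
ft_force: [3.1, 5.3, 6.3]
gripper_width: 0.214
gripper_force: 25.0
plate 2564 y [-0.1555 -0.151  -0.1472] x [-0.0597  0.04  ]
flange 4198 y [-0.1406 -0.1332 -0.1265] x [-0.0494  0.0252]
ball 953 y [-0.1825 -0.1719 -0.1566] x [-0.0072  0.0128]
ft [1.96 5.67 5.86] along y 5.99 6.65 [ 0.5824 -0.0078  0.0468]
```

```bash

python3 -m crank '[{"jaw":255,"dx":0,"dy":-0.005,"dz":0,"yaw":0},{"jaw":255,"dx":0,"dy":-0.005,"dz":0,"yaw":0}]'
python3 g.py
python3 -m crank '[{"jaw":255,"dx":0,"dy":-0.005,"dz":0,"yaw":0},{"jaw":255,"dx":0,"dy":-0.005,"dz":0,"yaw":0}]'
python3 g.py
```

```text
clock: 6.9
tool_pos: [0.5821, -0.0085, 0.0468]
tool_rot: [0.547, 3.09, 0.006]
ft_force: [2.8, 4.7, 5.7]
gripper_width: 0.21
gripper_force: 25.0
plate 2529 y [-0.1554 -0.1509 -0.1472] x [-0.0596  0.0386]
flange 4189 y [-0.1413 -0.134  -0.1272] x [-0.0493  0.025 ]
ball 967 y [-0.1836 -0.1726 -0.1567] x [-0.0072  0.0127]
ft [2.37 4.79 5.23] along y 5.31 6.95 [ 0.5821 -0.0085  0.0468]
clock: 7.2
tool_pos: [0.5821, -0.0088, 0.0468]
tool_rot: [0.547, 3.089, 0.007]
ft_force: [3.2, 5.9, 5.7]
gripper_width: 0.208
gripper_force: 25.0
plate 2533 y [-0.1555 -0.151  -0.1472] x [-0.0596  0.0386]
flange 4191 y [-0.1416 -0.1342 -0.1274] x [-0.0493  0.0251]
ball 972 y [-0.1839 -0.1726 -0.1566] x [-0.0071  0.0128]
ft [2.73 5.69 5.58] along y 6.29 7.25 [ 0.5821 -0.0088  0.0469]
```

```bash

python3 -m crank '[{"jaw":255,"dx":0,"dy":-0.005,"dz":0,"yaw":0},{"jaw":255,"dx":0,"dy":-0.005,"dz":0,"yaw":0}]'
python3 g.py
python3 -m crank '[{"jaw":255,"dx":0,"dy":-0.005,"dz":0,"yaw":0},{"jaw":255,"dx":0,"dy":-0.005,"dz":0,"yaw":0}]'
python3 g.py
```

```text
clock: 7.5
tool_pos: [0.5821, -0.0089, 0.0469]
tool_rot: [0.547, 3.089, 0.008]
ft_force: [2.6, 6.0, 5.9]
gripper_width: 0.211
gripper_force: 25.0
plate 2524 y [-0.1555 -0.151  -0.1472] x [-0.0596  0.0387]
flange 4204 y [-0.1416 -0.1342 -0.1275] x [-0.0493  0.0251]
ball 974 y [-0.1841 -0.1729 -0.1567] x [-0.0073  0.0127]
ft [1.83 6.83 6.72] along y 7.04 7.55 [ 0.5821 -0.0089  0.0469]
clock: 7.8
tool_pos: [0.5821, -0.0089, 0.047]
tool_rot: [0.546, 3.089, 0.009]
ft_force: [2.2, 7.4, 5.5]
gripper_width: 0.209
gripper_force: 25.0
plate 2514 y [-0.1555 -0.151  -0.1471] x [-0.0596  0.0385]
flange 4203 y [-0.1417 -0.1343 -0.1276] x [-0.0493  0.0252]
ball 980 y [-0.184  -0.1728 -0.1567] x [-0.0072  0.0128]
ft [1.88 7.76 5.65] along y 7.93 7.85 [ 0.582  -0.0089  0.0469]
```

View pics/w2.png

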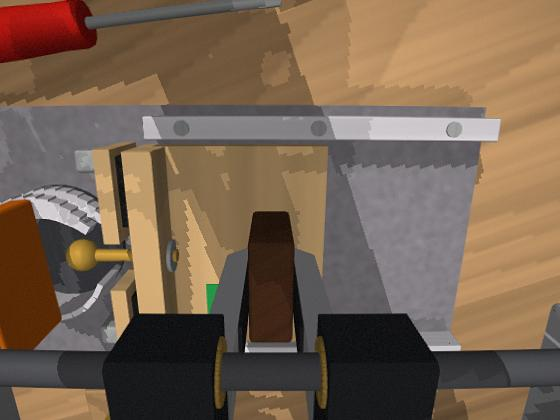

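The board just meets the seal (it stopped with the force rising by 2–3 N) and the ball (82,256) is inside the cam's mouth. I'll release it and move to the handle.

```bash

python3 -m crank '[{"jaw":110,"dx":0,"dy":0,"dz":0,"yaw":0},{"jaw":110,"dx":0,"dy":0,"dz":0,"yaw":0},{"jaw":110,"dx":0,"dy":0,"dz":0,"yaw":0},{"jaw":110,"dx":0,"dy":0,"dz":-0.35,"yaw":0},{"jaw":110,"dx":0,"dy":0,"dz":-0.7,"yaw":0},{"jaw":110,"dx":0,"dy":-0.35,"dz":-0.8,"yaw":0},{"jaw":110,"dx":0,"dy":-0.75,"dz":-0.8,"yaw":0},{"jaw":110,"dx":0,"dy":-0.75,"dz":-0.8,"yaw":-0.09},{"jaw":110,"dx":0,"dy":-0.75,"dz":-0.8,"yaw":-0.09},{"jaw":110,"dx":0,"dy":-0.75,"dz":-0.8,"yaw":-0.09}]'
python3 - <<'E'
from h import *
im,P=cam('wrist'); save('w3.png',im); np.savez('w3.npz',im=im,P=P); Z=P[...,2]
m=(Z>.079)&(Z<.092)&(np.hypot(P[...,0]-.5376,P[...,1]+.1227)<.05)
print(m.sum(), cv2.minAreaRect((P[m][:,:2]*1000).astype(np.float32)))
E
python3 m.py .5376 -.1227 .061 74
```

```text
clock: 9.1
tool_pos: [0.5403, -0.1181, 0.1652]
tool_rot: [-0.44, -3.11, -0.001]
ft_force: [-0.5, -0.5, 0.6]
gripper_width: 0.568
gripper_force: 0.0
1537 ((536.755126953125, -123.84862518310547), (11.717668533325195, 69.91526794433594), 73.91752624511719)
frac [ 0.0086 -0.036   0.6949] yaw -0.002 toolyang 73.91 tz [-4.e-04  5.e-04 -1.e+00] pos [ 0.5404 -0.1179  0.1652] q [ 0.14  0.55  0.04  1.84 -0.03  0.75  1.49] clk 9.15 w 53.7
```

View pics/w3.png

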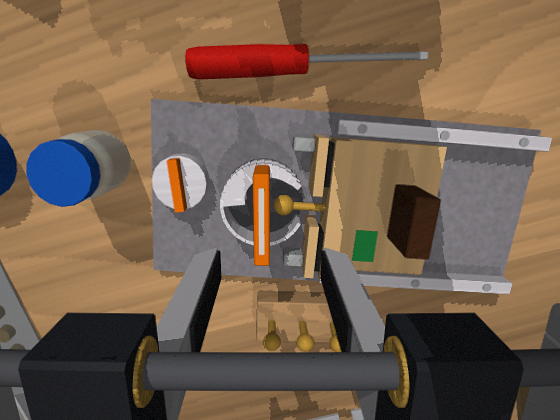

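The board stayed home, and the ball (285,205) sits under the handle bar (261,215). I'll go down and grip the handle.

```bash

python3 -m crank '[{"jaw":110,"dx":0.011,"dy":-0.042,"dz":0.1,"yaw":0},{"jaw":110,"dx":0.011,"dy":-0.042,"dz":0.4,"yaw":0},{"jaw":110,"dx":0.011,"dy":-0.042,"dz":0.695,"yaw":0},{"jaw":110,"dx":0.011,"dy":-0.042,"dz":0.695,"yaw":0},{"jaw":200,"dx":0.011,"dy":-0.042,"dz":0.695,"yaw":0},{"jaw":255,"dx":0.011,"dy":-0.042,"dz":0.695,"yaw":0},{"jaw":255,"dx":0.011,"dy":-0.042,"dz":0.695,"yaw":0},{"jaw":255,"dx":0.011,"dy":-0.042,"dz":0.695,"yaw":0},{"jaw":255,"dx":0.011,"dy":-0.042,"dz":0.695,"yaw":0}]' 55
cat > t.py <<'E'
from h import *
import sys
F=[]
for i in range(3):
    im,P=cam('wrist') if i==2 else (manip.get_image('top'),0)
    s=manip.sense(); F.append(np.r_[s['ft_force'],s['moment']])
F=np.mean(F,0); M=R.from_rotvec(s['tool_rot']).as_matrix()
a=np.degrees(np.arctan2(M[1,1],M[0,1]))
q=P[...,:2]; print('cam angle by tool',round(np.radians(69.8-a)%(2*np.pi),3),'F',F[:3].round(2),'Mz',F[5].round(3),'M',F[3:].round(3),'effort7',s['effort'][6].round(3),'pos',s['tool_pos'].round(4),'q7',s['qpos'][6].round(2),s['clock'])
E
python3 t.py
```

```text
clock: 10.28
tool_pos: [0.5373, -0.1243, 0.0618]
tool_rot: [0.44, 3.11, 0.001]
ft_force: [-1.0, 2.1, 4.5]
gripper_width: 0.123
gripper_force: 55.0
cam angle by tool 6.212 F [-0.79  1.3   6.23] Mz -0.001 M [ 0.216  0.113 -0.001] effort7 -0.004 pos [ 0.5373 -0.1243  0.0617] q7 1.5 10.425
```

```bash

python3 -m crank '[{"jaw":255,"dx":0,"dy":0,"dz":0,"yaw":0.1},{"jaw":255,"dx":0,"dy":0,"dz":0,"yaw":0.2},{"jaw":255,"dx":0,"dy":0,"dz":0,"yaw":0.3},{"jaw":255,"dx":0,"dy":0,"dz":0,"yaw":0.4},{"jaw":255,"dx":0,"dy":0,"dz":0,"yaw":0.4}]'; python3 t.py
python3 -m crank '[{"jaw":255,"dx":0,"dy":0,"dz":0,"yaw":0.1},{"jaw":255,"dx":0,"dy":0,"dz":0,"yaw":0.2},{"jaw":255,"dx":0,"dy":0,"dz":0,"yaw":0.3},{"jaw":255,"dx":0,"dy":0,"dz":0,"yaw":0.4},{"jaw":255,"dx":0,"dy":0,"dz":0,"yaw":0.4}]'; python3 t.py
```

```text
clock: 11.05
tool_pos: [0.5374, -0.1242, 0.0618]
tool_rot: [0.922, 3.002, 0.0]
ft_force: [-0.7, 0.7, 5.7]
gripper_width: 0.122
gripper_force: 55.0
cam angle by tool 0.243 F [-0.5   1.66  5.62] Mz -0.058 M [ 0.196  0.126 -0.058] effort7 0.097 pos [ 0.5373 -0.1242  0.0617] q7 1.29 11.2
clock: 11.82
tool_pos: [0.5374, -0.1242, 0.0617]
tool_rot: [1.38, 2.821, 0.001]
ft_force: [0.2, -0.6, 6.2]
gripper_width: 0.126
gripper_force: 55.0
cam angle by tool 0.557 F [-0.29  1.58  5.36] Mz -0.103 M [ 0.189  0.126 -0.103] effort7 0.097 pos [ 0.5374 -0.1242  0.0617] q7 1.08 11.975
```

```bash
cat > u.py <<'E'
from h import *
s=manip.sense(); M=R.from_rotvec(s['tool_rot']).as_matrix()
a=np.degrees(np.arctan2(M[1,1],M[0,1]))
print('ANGLE',round(np.radians(69.8-a)%(2*np.pi),3),'F',s['ft_force'].round(1),'Mz',s['moment'][2].round(3),'e7',s['effort'][6].round(3),'v7',s['joint_velocities'][6].round(2))
E
for k in 1; do
python3 -m crank '[{"jaw":255,"dx":0,"dy":0,"dz":0,"yaw":0.05},{"jaw":255,"dx":0,"dy":0,"dz":0,"yaw":0.1}]'>/dev/null; python3 u.py
python3 -m crank '[{"jaw":255,"dx":0,"dy":0,"dz":0,"yaw":0.05},{"jaw":255,"dx":0,"dy":0,"dz":0,"yaw":0.1}]'>/dev/null; python3 u.py
python3 -m crank '[{"jaw":255,"dx":0,"dy":0,"dz":0,"yaw":0.05},{"jaw":255,"dx":0,"dy":0,"dz":0,"yaw":0.1}]'>/dev/null; python3 u.py
python3 -m crank '[{"jaw":255,"dx":0,"dy":0,"dz":0,"yaw":0.05},{"jaw":255,"dx":0,"dy":0,"dz":0,"yaw":0.1}]'>/dev/null; python3 u.py
done
```

```text
ANGLE 0.636 F [-0.6  1.1  5.7] Mz 0.172 e7 0.055 v7 -0.21
ANGLE 0.714 F [-0.4  2.   5. ] Mz 0.178 e7 0.054 v7 -0.21
ANGLE 0.793 F [0.  1.7 4.8] Mz 0.145 e7 0.055 v7 -0.21
ANGLE 0.872 F [-0.7  1.3  5.8] Mz 0.125 e7 0.056 v7 -0.21
```

```bash

python3 -m crank '[{"jaw":255,"dx":0,"dy":0,"dz":0,"yaw":0.05},{"jaw":255,"dx":0,"dy":0,"dz":0,"yaw":0.1}]'>/dev/null; python3 u.py
python3 -m crank '[{"jaw":255,"dx":0,"dy":0,"dz":0,"yaw":0.05},{"jaw":255,"dx":0,"dy":0,"dz":0,"yaw":0.1}]'>/dev/null; python3 u.py
python3 -m crank '[{"jaw":255,"dx":0,"dy":0,"dz":0,"yaw":0.05},{"jaw":255,"dx":0,"dy":0,"dz":0,"yaw":0.1}]'>/dev/null; python3 u.py
```

```text
ANGLE 0.95 F [-0.3  1.3  4.9] Mz 0.25 e7 0.057 v7 -0.21
ANGLE 1.029 F [0.7 0.7 5.9] Mz 0.188 e7 0.057 v7 -0.21
ANGLE 1.107 F [0.6 1.  6.2] Mz 0.138 e7 0.059 v7 -0.21
```

```bash

python3 -m crank '[{"jaw":255,"dx":0,"dy":0,"dz":0,"yaw":0.05},{"jaw":255,"dx":0,"dy":0,"dz":0,"yaw":0.1}]'>/dev/null; python3 u.py
python3 -m crank '[{"jaw":255,"dx":0,"dy":0,"dz":0,"yaw":0.05},{"jaw":255,"dx":0,"dy":0,"dz":0,"yaw":0.1}]'>/dev/null; python3 u.py
```

```text
ANGLE 1.186 F [0.3 1.9 4.4] Mz 0.2 e7 0.06 v7 -0.21
ANGLE 1.264 F [-0.1  1.2  5.6] Mz 0.185 e7 0.04 v7 -0.22
```

```bash

python3 -m crank '[{"jaw":255,"dx":0,"dy":0,"dz":0,"yaw":0.05},{"jaw":255,"dx":0,"dy":0,"dz":0,"yaw":0.1}]'>/dev/null; python3 u.py; python3 t.py; python3 g.py
```

```text
ANGLE 1.342 F [0.6 0.2 6.4] Mz 0.227 e7 -0.026 v7 -0.22
cam angle by tool 1.342 F [-0.37  1.05  6.16] Mz 0.127 M [0.131 0.173 0.127] effort7 -0.13 pos [ 0.5376 -0.1241  0.0618] q7 0.55 14.625
plate 2960 y [-0.1555 -0.1512 -0.1474] x [-0.0592  0.0587]
flange 5579 y [-0.1415 -0.1344 -0.1276] x [-0.049   0.0489]
ball 784 y [-0.1812 -0.1636 -0.1564] x [-0.0128  0.0127]
ft [0.52 1.71 6.08] along y 1.79 14.675 [ 0.5376 -0.1241  0.0618]
```

```bash

python3 -m crank '[{"jaw":255,"dx":0,"dy":0,"dz":0,"yaw":0.035},{"jaw":255,"dx":0,"dy":0,"dz":0,"yaw":0.07}]'>/dev/null; python3 u.py
```

```text
ANGLE 1.397 F [-0.3  0.7  5.5] Mz 0.317 e7 -0.137 v7 -0.15
```

```bash
python3 -m crank '[{"jaw":255,"dx":0,"dy":0,"dz":0,"yaw":0.035},{"jaw":255,"dx":0,"dy":0,"dz":0,"yaw":0.07}]'>/dev/null; python3 u.py; python3 g.py
```

```text
ANGLE 1.452 F [-0.4  1.5  6. ] Mz 0.313 e7 -0.156 v7 -0.15
plate 2972 y [-0.1555 -0.1512 -0.1473] x [-0.059   0.0587]
flange 5637 y [-0.1416 -0.1345 -0.1276] x [-0.049   0.0491]
ball 823 y [-0.1821 -0.1647 -0.1565] x [-0.0128  0.0128]
ft [0.15 1.39 5.37] along y 1.36 15.225 [ 0.5376 -0.1241  0.0618]
```

View pics/w2.png

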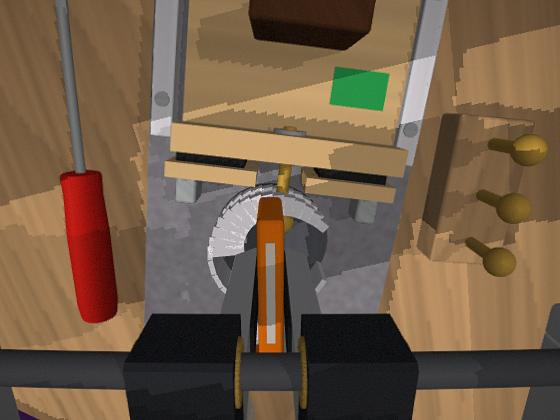

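```bash
python3 -m crank '[{"jaw":255,"dx":0,"dy":0,"dz":0,"yaw":0.035},{"jaw":255,"dx":0,"dy":0,"dz":0,"yaw":0.07}]'>/dev/null; python3 u.py; python3 g.py |grep -v ft
```

```text
ANGLE 1.506 F [-0.2  0.7  6. ] Mz 0.399 e7 -0.237 v7 -0.15
plate 2976 y [-0.1555 -0.1512 -0.1474] x [-0.0589  0.0588]
flange 5640 y [-0.1417 -0.1345 -0.1277] x [-0.049  0.049]
ball 827 y [-0.1818 -0.165  -0.1565] x [-0.0128  0.0128]
```

```bash
python3 -m crank '[{"jaw":255,"dx":0,"dy":0,"dz":0,"yaw":0.035},{"jaw":255,"dx":0,"dy":0,"dz":0,"yaw":0.07}]'>/dev/null; python3 u.py; python3 g.py|grep -v ft
```

```text
ANGLE 1.561 F [0.5 1.4 5.3] Mz 0.468 e7 -0.299 v7 -0.15
plate 2977 y [-0.1555 -0.1512 -0.1474] x [-0.059   0.0589]
flange 5622 y [-0.1418 -0.1346 -0.1278] x [-0.0489  0.0489]
ball 837 y [-0.1813 -0.1651 -0.1565] x [-0.0129  0.0127]
```

```bash
cat > d.py <<'E'
from h import *
import sys
a=np.radians(69.8); ey=np.array([np.cos(a),np.sin(a)]); ex=np.array([ey[1],-ey[0]])
def ana(P,im,n):
    Z=P[...,2]
    q=P[...,:2]@np.stack([ex,ey],1)-np.array([.6046,.0595])@np.stack([ex,ey],1)
    X,Y=q[...,0],q[...,1]
    def mid(lo,hi):
        m=(Z>.044)&(Z<.053)&(Y>lo)&(Y<hi); o=[]
        for x in np.arange(-.050,.050,.004):
            if abs(x+.002)<.018: continue
            b=m&(X>x)&(X<x+.004)
            if b.sum()>20: y=Y[b]; o.append((x+.002,np.percentile(y,3),np.percentile(y,97)))
        o=np.array(o); A=np.c_[np.ones(len(o)),o[:,0]]
        return [np.linalg.lstsq(A,o[:,k],rcond=None)[0] for k in(1,2)]
    p,f=mid(-.162,-.1438),mid(-.1438,-.120)
    m=(Z>.079)&(Z<.092)&(np.hypot(X,Y+.1946)<.045)
    hr=cv2.minAreaRect((P[m][:,:2]*1000).astype(np.float32)) if m.sum()>50 else None
    print(n,'plate',(p[0][0]*1e3).round(2),(p[1][0]*1e3).round(2),'flange',(f[0][0]*1e3).round(2),(f[1][0]*1e3).round(2),'mid dist',((f[0][0]+f[1][0]-p[0][0]-p[1][0])*500).round(3),'slopes',p[1][1].round(4),f[0][1].round(4),f[1][1].round(4),hr)
if __name__=='__main__':
    for n in('w1','w3','w2'):
        D=np.load(n+'.npz'); 
        try: ana(D['P'],D['im'],n)
        except Exception as e: print(n,e)
E
python3 d.py
```

```text
w1 too many indices for array: array is 1-dimensional, but 2 were indexed
w3 plate -155.2 -147.62 flange -141.33 -127.73 mid dist 16.879 slopes 0.0009 0.0008 0.0029 ((536.755126953125, -123.84862518310547), (11.717668533325195, 69.91526794433594), 73.91752624511719)
w2 plate -155.29 -147.47 flange -141.42 -127.96 mid dist 16.696 slopes 0.0011 0.0075 0.0082 ((540.0205078125, -122.32522583007812), (66.13050079345703, 34.44150161743164), 87.7081298828125)
```

```bash
python3 -m crank '[{"jaw":110,"dx":0,"dy":0,"dz":0,"yaw":0},{"jaw":110,"dx":0,"dy":0,"dz":0,"yaw":0},{"jaw":110,"dx":0,"dy":0,"dz":0,"yaw":0},{"jaw":110,"dx":0,"dy":0,"dz":-0.3,"yaw":0},{"jaw":110,"dx":0,"dy":0,"dz":-0.6,"yaw":0},{"jaw":110,"dx":0,"dy":0,"dz":-0.69,"yaw":-0.2},{"jaw":110,"dx":0,"dy":0,"dz":-0.69,"yaw":-0.4},{"jaw":110,"dx":0,"dy":0,"dz":-0.69,"yaw":-0.6},{"jaw":110,"dx":0,"dy":0,"dz":-0.69,"yaw":-0.8},{"jaw":110,"dx":0,"dy":0,"dz":-0.69,"yaw":-1},{"jaw":110,"dx":0,"dy":0,"dz":-0.69,"yaw":-1}]'
python3 -m crank '[{"jaw":110,"dx":0,"dy":0,"dz":0,"yaw":-0.2},{"jaw":110,"dx":0,"dy":0,"dz":0,"yaw":-0.4},{"jaw":110,"dx":0,"dy":0,"dz":0,"yaw":-0.6},{"jaw":110,"dx":0,"dy":0,"dz":0,"yaw":-0.8},{"jaw":110,"dx":0,"dy":0,"dz":0,"yaw":-1},{"jaw":110,"dx":0,"dy":0,"dz":0,"yaw":-1}]' >/dev/null
python3 m.py .5404 -.1179 .1652 73.91
```

```text
clock: 17.2
tool_pos: [0.5367, -0.1247, 0.1647]
tool_rot: [-1.684, -2.652, -0.001]
ft_force: [0.1, 0.4, -0.1]
gripper_width: 0.569
gripper_force: 0.0
frac [-0.0074  0.0508 -0.0042] yaw -0.086 toolyang 70.02 tz [-3.e-04  3.e-04 -1.e+00] pos [ 0.5368 -0.1247  0.1646] q [ 0.08  0.55  0.14  1.85 -0.11  0.75  1.51] clk 17.95 w 53.6
```

```bash
python3 -m crank '[{"jaw":110,"dx":-0.0074,"dy":0.0508,"dz":-0.0042,"yaw":-0.086},{"jaw":110,"dx":-0.0074,"dy":0.0508,"dz":-0.0042,"yaw":-0.086},{"jaw":110,"dx":-0.0074,"dy":0.0508,"dz":-0.0042,"yaw":-0.086},{"jaw":110,"dx":-0.0074,"dy":0.0508,"dz":-0.0042,"yaw":-0.086}]' >/dev/null
python3 - <<'E'
from h import *; from d import ana
A=np.load('w3.npz'); ana(A['P'],A['im'],'w3')
im,P=cam('wrist'); np.savez('w4.npz',im=im,P=P); save('w4.png',im); ana(P,im,'w4')
Z=P[...,2]
g=lambda x:cv2.cvtColor(x,cv2.COLOR_RGB2GRAY)
def ecc(sl,n):
    a,b=g(A['im']),g(im)
    m=np.zeros(a.shape,np.uint8); m[sl]=255
    W=np.eye(2,3,dtype=np.float32)
    cc,W=cv2.findTransformECC(a,b,W,cv2.MOTION_EUCLIDEAN,(3,300,1e-7),m,3)
    (v0,v1),(u0,u1)=[(s.start,s.stop) for s in sl]; c=np.array([(u0+u1)/2,(v0+v1)/2,1]); 
    print(n,cc,'px shift',(W@c-c[:2]).round(3),'rot',W[1,0].round(5))
R_=np.s_
ecc(R_[170:275,355:445],'board block')
ecc(R_[125,]if 0 else R_[120:155,345:545],'rail top'); ecc(R_[274:294,370:515],'rail bot'); ecc(R_[150:215,150:208],'spare')
# metric scale per px at flange height
print('mm/px block',np.linalg.norm(P[205,415]-P[205,414])*1e3, 'flange', np.linalg.norm(A['P'][240,350]-A['P'][240,349])*1e3)
s=manip.sense(); print(s['tool_pos'].round(4),s['tool_rot'].round(4),s['clock'])
E
```

```text
w3 plate -155.2 -147.62 flange -141.33 -127.73 mid dist 16.879 slopes 0.0009 0.0008 0.0029 ((536.755126953125, -123.84862518310547), (11.717668533325195, 69.91526794433594), 73.91752624511719)
w4 plate -155.18 -147.59 flange -141.59 -128.07 mid dist 16.554 slopes 0.0013 0.0063 0.0072 ((536.9463500976562, -123.66600036621094), (69.9310531616211, 12.603983879089355), 71.28254699707031)
board block 0.9938319733595319 px shift [-0.563  1.608] rot -0.00096
rail top 0.984004496581032 px shift [0.128 0.56 ] rot 0.00188
rail bot 0.954828285455437 px shift [0.751 0.731] rot 0.00887
spare 0.9992268770418836 px shift [-0.015 -0.305] rot 0.00155
mm/px block 0.9213215814163938 flange 0.9666421116250498
[ 0.5404 -0.1179  0.1653] [-4.356e-01 -3.111e+00  3.000e-04] 18.5
```

View pics/w4.png

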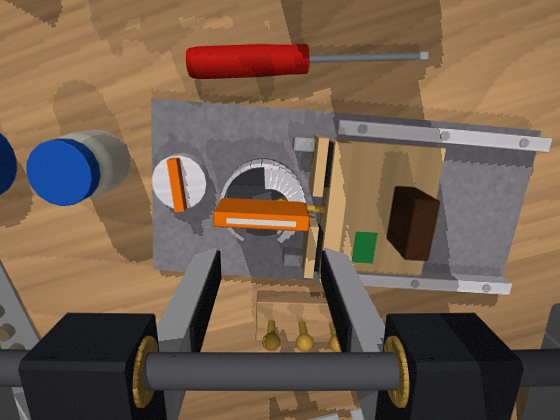

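The handle (262,214) has turned about 92.6° and the seal gaps are closed. The board moved in about 0.4 mm, roughly 7–10 N, so it needs a bit more turn. I'll re-grip.

```bash
python3 -m crank '[{"jaw":110,"dx":0,"dy":0,"dz":0,"yaw":0.2},{"jaw":110,"dx":0,"dy":0,"dz":0,"yaw":0.4},{"jaw":110,"dx":0,"dy":0,"dz":0,"yaw":0.6},{"jaw":110,"dx":0,"dy":0,"dz":0,"yaw":0.8},{"jaw":110,"dx":0,"dy":0,"dz":0,"yaw":1},{"jaw":110,"dx":0,"dy":0,"dz":0,"yaw":1}]'>/dev/null
python3 -m crank '[{"jaw":110,"dx":0,"dy":0,"dz":0,"yaw":0.2},{"jaw":110,"dx":0,"dy":0,"dz":0,"yaw":0.4},{"jaw":110,"dx":0,"dy":0,"dz":0,"yaw":0.6},{"jaw":110,"dx":0,"dy":0,"dz":0,"yaw":0.8},{"jaw":110,"dx":0,"dy":0,"dz":0,"yaw":1.0},{"jaw":110,"dx":0,"dy":0,"dz":0,"yaw":1.0}]'>/dev/null
python3 m.py .5371 -.1241 .0617 -18.7
```

```text
frac [-0.0473 -0.0099  0.69  ] yaw 0.068 toolyang -15.64 tz [-4.e-04 -3.e-04 -1.e+00] pos [ 0.5405 -0.1176  0.1652] q [-0.21  0.62  0.58  1.85 -0.45  0.81  0.33] clk 20.0 w 53.4
```

```bash
python3 -m crank '[{"jaw":110,"dx":-0.047,"dy":-0.01,"dz":0.1,"yaw":0.068},{"jaw":110,"dx":-0.047,"dy":-0.01,"dz":0.4,"yaw":0.068},{"jaw":110,"dx":-0.047,"dy":-0.01,"dz":0.69,"yaw":0.068},{"jaw":110,"dx":-0.047,"dy":-0.01,"dz":0.69,"yaw":0.068},{"jaw":200,"dx":-0.047,"dy":-0.01,"dz":0.69,"yaw":0.068},{"jaw":255,"dx":-0.047,"dy":-0.01,"dz":0.69,"yaw":0.068},{"jaw":255,"dx":-0.047,"dy":-0.01,"dz":0.69,"yaw":0.068},{"jaw":255,"dx":-0.047,"dy":-0.01,"dz":0.69,"yaw":0.068},{"jaw":255,"dx":-0.047,"dy":-0.01,"dz":0.69,"yaw":0.068}]' 55
python3 u.py
python3 -m crank '[{"jaw":255,"dx":0,"dy":0,"dz":0,"yaw":0.035},{"jaw":255,"dx":0,"dy":0,"dz":0,"yaw":0.07}]'>/dev/null; python3 u.py
python3 -m crank '[{"jaw":255,"dx":0,"dy":0,"dz":0,"yaw":0.035},{"jaw":255,"dx":0,"dy":0,"dz":0,"yaw":0.07}]'>/dev/null; python3 u.py
python3 -m crank '[{"jaw":255,"dx":0,"dy":0,"dz":0,"yaw":0.035},{"jaw":255,"dx":0,"dy":0,"dz":0,"yaw":0.07}]'>/dev/null; python3 u.py
```

```text
clock: 21.12
tool_pos: [0.5376, -0.124, 0.0623]
tool_rot: [2.556, 1.826, 0.001]
ft_force: [0.4, -0.3, 3.3]
gripper_width: 0.125
gripper_force: 55.0
ANGLE 1.548 F [ 0.4 -0.3  3.3] Mz 0.007 e7 -0.006 v7 0.0
ANGLE 1.604 F [-0.3  1.   5.5] Mz 0.493 e7 -0.337 v7 -0.16
ANGLE 1.658 F [-1.3  0.2  5.6] Mz 0.52 e7 -0.404 v7 -0.16
ANGLE 1.713 F [ 0.2 -0.3  5.8] Mz 0.637 e7 -0.463 v7 -0.16
```

```bash
python3 -m crank '[{"jaw":110,"dx":0,"dy":0,"dz":0,"yaw":0},{"jaw":110,"dx":0,"dy":0,"dz":0,"yaw":0},{"jaw":110,"dx":0,"dy":0,"dz":0,"yaw":0},{"jaw":110,"dx":0,"dy":0,"dz":-0.3,"yaw":0},{"jaw":110,"dx":0,"dy":0,"dz":-0.6,"yaw":0},{"jaw":110,"dx":0,"dy":0,"dz":-0.69,"yaw":-0.2},{"jaw":110,"dx":0,"dy":0,"dz":-0.69,"yaw":-0.4},{"jaw":110,"dx":0,"dy":0,"dz":-0.69,"yaw":-0.6},{"jaw":110,"dx":0,"dy":0,"dz":-0.69,"yaw":-0.8},{"jaw":110,"dx":0,"dy":0,"dz":-0.69,"yaw":-1},{"jaw":110,"dx":0,"dy":0,"dz":-0.69,"yaw":-1}]' >/dev/null
python3 -m crank '[{"jaw":110,"dx":0,"dy":0,"dz":0,"yaw":-0.2},{"jaw":110,"dx":0,"dy":0,"dz":0,"yaw":-0.4},{"jaw":110,"dx":0,"dy":0,"dz":0,"yaw":-0.6},{"jaw":110,"dx":0,"dy":0,"dz":0,"yaw":-0.8},{"jaw":110,"dx":0,"dy":0,"dz":0,"yaw":-1},{"jaw":110,"dx":0,"dy":0,"dz":0,"yaw":-1}]' >/dev/null
python3 m.py .5404 -.1179 .1652 73.91
```

```text
frac [-0.      0.0479  0.    ] yaw -0.278 toolyang 61.38 tz [-4.e-04  4.e-04 -1.e+00] pos [ 0.537  -0.1242  0.1652] q [ 0.05  0.56  0.19  1.85 -0.15  0.75  1.39] clk 24.0 w 53.7
```

```bash
python3 -m crank '[{"jaw":110,"dx":0,"dy":0.0479,"dz":0,"yaw":-0.15},{"jaw":110,"dx":0,"dy":0.0479,"dz":0,"yaw":-0.278},{"jaw":110,"dx":0,"dy":0.0479,"dz":0,"yaw":-0.278},{"jaw":110,"dx":0,"dy":0.0479,"dz":0,"yaw":-0.278}]' >/dev/null
cat > e.py <<'E'
from h import *; from d import ana
A=np.load('w3.npz'); B=np.load('w4.npz'); g=lambda x:cv2.cvtColor(x,cv2.COLOR_RGB2GRAY)
ana(A['P'],A['im'],'w3'); ana(B['P'],B['im'],'w4')
ims=[]
for i in range(3):
    im,P=cam('wrist'); ana(P,im,'w5')
np.savez('w5.npz',im=im,P=P)
def mesh(P):  # back/bottom edges of block top & board far edge in base frame
    a=np.radians(69.8); ey=np.array([np.cos(a),np.sin(a)]); ex=np.array([ey[1],-ey[0]])
    q=P[...,:2]@np.stack([ex,ey],1)-np.array([.6046,.0595])@np.stack([ex,ey],1); Z=P[...,2]
    m=(Z>.068)&(Z<.08)&(abs(q[...,0])<.04)&(abs(q[...,1]+.0705)<.025)
    Q=q[m]*1e3; r=cv2.minAreaRect(Q.astype(np.float32)); return m.sum(),Q.mean(0).round(3),np.round(r[0],3),np.round(r[1],2),round(r[2],2)
for n,X in(('w3',A['P']),('w4',B['P']),('w5',P)): print(n,mesh(X))
s=manip.sense(); print(s['tool_pos'].round(4),s['clock'])
E
python3 e.py
```

```text
w3 plate -155.2 -147.62 flange -141.33 -127.73 mid dist 16.879 slopes 0.0009 0.0008 0.0029 ((536.755126953125, -123.84862518310547), (11.717668533325195, 69.91526794433594), 73.91752624511719)
w4 plate -155.18 -147.59 flange -141.59 -128.07 mid dist 16.554 slopes 0.0013 0.0063 0.0072 ((536.9463500976562, -123.66600036621094), (69.9310531616211, 12.603983879089355), 71.28254699707031)
w5 plate -155.17 -147.59 flange -141.87 -128.3 mid dist 16.298 slopes 0.0017 0.0038 0.0056 ((536.9259033203125, -123.65431213378906), (69.9879150390625, 12.636845588684082), 64.2184829711914)
w5 plate -155.19 -147.58 flange -141.89 -128.34 mid dist 16.269 slopes 0.0004 0.0031 0.006 ((536.817626953125, -123.73275756835938), (70.01454162597656, 12.668506622314453), 64.33312225341797)
w5 plate -155.24 -147.65 flange -141.93 -128.4 mid dist 16.28 slopes 0.0002 0.0042 0.0046 ((536.9598388671875, -123.81405639648438), (70.03565979003906, 12.85283088684082), 64.57183074951172)
w3 (np.int64(1731), array([ -0.382, -73.028]), array([  0.553, -71.923]), array([50.43, 20.58]), 0.07)
w4 (np.int64(1723), array([  0.646, -73.268]), array([  1.425, -72.263]), array([50.03, 20.91]), 1.63)
w5 (np.int64(1728), array([  0.888, -73.631]), array([  1.675, -72.524]), array([50.11, 20.87]), 0.77)
[ 0.5405 -0.1178  0.1653] 24.65
```

Vision gives about 0.6–0.75 mm of nip (around 11 N), and the torque suggests at least 19 N. A small extra turn of about 0.08 rad puts both estimates well inside the window.

```bash
python3 -m crank '[{"jaw":110,"dx":0,"dy":0,"dz":0,"yaw":0.2},{"jaw":110,"dx":0,"dy":0,"dz":0,"yaw":0.4},{"jaw":110,"dx":0,"dy":0,"dz":0,"yaw":0.6},{"jaw":110,"dx":0,"dy":0,"dz":0,"yaw":0.8},{"jaw":110,"dx":0,"dy":0,"dz":0,"yaw":1},{"jaw":110,"dx":0,"dy":0,"dz":0,"yaw":1}]'>/dev/null
python3 -m crank '[{"jaw":110,"dx":0,"dy":0,"dz":0,"yaw":0.2},{"jaw":110,"dx":0,"dy":0,"dz":0,"yaw":0.4},{"jaw":110,"dx":0,"dy":0,"dz":0,"yaw":0.6},{"jaw":110,"dx":0,"dy":0,"dz":0,"yaw":0.8},{"jaw":110,"dx":0,"dy":0,"dz":0,"yaw":1.0},{"jaw":110,"dx":0,"dy":0,"dz":0,"yaw":1.0}]'>/dev/null
python3 m.py .5371 -.1241 .0617 -25.7
```

```text
frac [-0.0474 -0.0099  0.6898] yaw 0.224 toolyang -15.64 tz [-5.e-04 -3.e-04 -1.e+00] pos [ 0.5405 -0.1176  0.1652] q [-0.21  0.62  0.58  1.85 -0.46  0.81  0.34] clk 26.15 w 53.5
```

```bash
python3 -m crank '[{"jaw":110,"dx":-0.047,"dy":-0.01,"dz":0.1,"yaw":0.15},{"jaw":110,"dx":-0.047,"dy":-0.01,"dz":0.4,"yaw":0.224},{"jaw":110,"dx":-0.047,"dy":-0.01,"dz":0.69,"yaw":0.224},{"jaw":110,"dx":-0.047,"dy":-0.01,"dz":0.69,"yaw":0.224},{"jaw":200,"dx":-0.047,"dy":-0.01,"dz":0.69,"yaw":0.224},{"jaw":255,"dx":-0.047,"dy":-0.01,"dz":0.69,"yaw":0.224},{"jaw":255,"dx":-0.047,"dy":-0.01,"dz":0.69,"yaw":0.224},{"jaw":255,"dx":-0.047,"dy":-0.01,"dz":0.69,"yaw":0.224},{"jaw":255,"dx":-0.047,"dy":-0.01,"dz":0.69,"yaw":0.224}]' 55 >/dev/null
python3 u.py
python3 -m crank '[{"jaw":255,"dx":0,"dy":0,"dz":0,"yaw":0.05},{"jaw":255,"dx":0,"dy":0,"dz":0,"yaw":0.1}]'>/dev/null; python3 u.py
python3 -m crank '[{"jaw":110,"dx":0,"dy":0,"dz":0,"yaw":0},{"jaw":110,"dx":0,"dy":0,"dz":0,"yaw":0},{"jaw":110,"dx":0,"dy":0,"dz":0,"yaw":0},{"jaw":110,"dx":0,"dy":0,"dz":-0.3,"yaw":0},{"jaw":110,"dx":0,"dy":0,"dz":-0.6,"yaw":0},{"jaw":110,"dx":0,"dy":0,"dz":-0.69,"yaw":-0.2},{"jaw":110,"dx":0,"dy":0,"dz":-0.69,"yaw":-0.4},{"jaw":110,"dx":0,"dy":0,"dz":-0.69,"yaw":-0.6},{"jaw":110,"dx":0,"dy":0,"dz":-0.69,"yaw":-0.8},{"jaw":110,"dx":0,"dy":0,"dz":-0.69,"yaw":-1},{"jaw":110,"dx":0,"dy":0,"dz":-0.69,"yaw":-1}]' >/dev/null
python3 -m crank '[{"jaw":110,"dx":0,"dy":0,"dz":0,"yaw":-0.2},{"jaw":110,"dx":0,"dy":0,"dz":0,"yaw":-0.4},{"jaw":110,"dx":0,"dy":0,"dz":0,"yaw":-0.6},{"jaw":110,"dx":0,"dy":0,"dz":0,"yaw":-0.8},{"jaw":110,"dx":0,"dy":0,"dz":0,"yaw":-1},{"jaw":110,"dx":0,"dy":0,"dz":0,"yaw":-1}]' >/dev/null
python3 m.py .5404 -.1179 .1652 73.91
```

```text
ANGLE 1.67 F [-0.1  1.   3.7] Mz 0.043 e7 -0.07 v7 -0.0
ANGLE 1.75 F [-0.1 -0.1  6.2] Mz 0.62 e7 -0.371 v7 -0.23
frac [0.0021 0.0477 0.    ] yaw -0.324 toolyang 59.31 tz [-3.e-04  4.e-04 -1.e+00] pos [ 0.537  -0.1242  0.1652] q [ 0.04  0.56  0.21  1.85 -0.16  0.75  1.37] clk 29.65 w 53.5
```

```bash
python3 -m crank '[{"jaw":110,"dx":0,"dy":0.0479,"dz":0,"yaw":-0.16},{"jaw":110,"dx":0,"dy":0.0479,"dz":0,"yaw":-0.324},{"jaw":110,"dx":0,"dy":0.0479,"dz":0,"yaw":-0.324},{"jaw":110,"dx":0,"dy":0.0479,"dz":0,"yaw":-0.324}]' >/dev/null
python3 e.py
```

```text
w3 plate -155.2 -147.62 flange -141.33 -127.73 mid dist 16.879 slopes 0.0009 0.0008 0.0029 ((536.755126953125, -123.84862518310547), (11.717668533325195, 69.91526794433594), 73.91752624511719)
w4 plate -155.18 -147.59 flange -141.59 -128.07 mid dist 16.554 slopes 0.0013 0.0063 0.0072 ((536.9463500976562, -123.66600036621094), (69.9310531616211, 12.603983879089355), 71.28254699707031)
w5 plate -155.25 -147.59 flange -142.09 -128.61 mid dist 16.07 slopes 0.0021 0.0035 0.0038 ((536.8692016601562, -123.70356750488281), (70.21612548828125, 12.630570411682129), 61.39678192138672)
w5 plate -155.24 -147.69 flange -142.07 -128.61 mid dist 16.124 slopes 0.0013 0.004 0.0063 ((536.8921508789062, -123.62399291992188), (69.98082733154297, 12.70449161529541), 61.88260269165039)
w5 plate -155.19 -147.54 flange -142.11 -128.49 mid dist 16.064 slopes 0.0001 0.0049 0.0068 ((536.9740600585938, -123.78495788574219), (70.01807403564453, 13.071977615356445), 61.756683349609375)
w3 (np.int64(1731), array([ -0.382, -73.028]), array([  0.553, -71.923]), array([50.43, 20.58]), 0.07)
w4 (np.int64(1723), array([  0.646, -73.268]), array([  1.425, -72.263]), array([50.03, 20.91]), 1.63)
w5 (np.int64(1737), array([  0.784, -73.701]), array([  1.905, -72.644]), array([50.68, 20.91]), 0.42)
[ 0.5408 -0.1179  0.1653] 30.3
```

```bash
python3 -c "
from bench import manip
print(manip.hand_in())"
```

```text
the job is handed in; nothing more can be done
None
```

The job is handed in, but the judge's result was not shown: the board is home on the seal, the cam is turned to about 1.7 rad, and I estimate the seal is pressed with about 12–20 N (from images and cam torque, not measured directly); the gripper is clear and nothing else was touched.

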